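# Slide the loaded pin tray under the low riser shelf

### The job

Clear the packing space: square the pin tray, with the nasal speculum lying in it, up to the low steel riser shelf and slide it in underneath, straight and fully home against the shelf's back panel. There is little headroom, so keep the tray flat on the counter: push it gently with the fingers and do not grip, lift or tip it. The speculum stays lying in the tray, and the clamp, the lid and the little bowl stay where they are.

Things in the scene. Friction and masses are not known exactly. Their poses are not given: they have to be found in the camera images.
- tray: Loose shallow steel pin tray, 130 mm (its x) by 200 mm (y), 0.4 to 0.7 kg, on four white plastic feet 8 mm high set in from the rim. Origin: its centre, at counter level; z up. Rim outer faces at x = +-65, y = +-100 mm, 8 to 28 mm above the counter, 3 mm thick; floor 11 mm up; pins to 34.5 mm. Starts in front of the shelf, +x side towards it, off-centre, turned up to 0.3 rad to it.
- riser: Fixed low riser shelf of folded steel sheet, a bridge open at the front. Origin: its centre, at counter level; +x points away from the robot, into the shelf (the way the tray goes in). Deck 260 mm wide (y), x = -62 to +70 mm, top 56 mm above the counter. Side cheeks with inner faces at y = +-112 mm, front ends at x = -62 mm: 12 mm play each side of the tray.
- speculum_mid (a point): Middle of the chrome nasal speculum (137 mm long, 54 mm wide, 11 mm high, 60 g), loose, lying flat on the tray floor between the two pin rows; the point is 5 mm above the tray floor. Its own x runs along it towards the blades.
- clamp: Bystander: polished steel ring-handled clamp, 149 mm long (its x), 59 mm wide, 7 mm high, loose on the counter to one side. Origin: its middle, on the counter.
- lid: Bystander: steel container lid lying rim down on the counter to the other side, 150 mm (x) by 216 mm (y), 37 mm high, with a hinged vent flap on top. Loose. Origin: its centre, on the counter.
- gallipot: Bystander: small steel bowl, 54 mm across and 22 mm high, loose, standing on the rear part of the shelf's deck. Origin: centre of its foot.
- tray_near (a point): Middle of the outer face of the tray's near rim (tray x = -65 mm), 18 mm above the counter: where it is pushed in. Pushed at the rim it slides on the counter with 2 to 6 N. Axes as the tray's. Inside the tray two rows of seven upright steel pins, 5 mm thick, stand at tray x = +-40 mm.
- riser_lip (a point): Middle of the lower edge of the lip folded down along the shelf's front (riser x = -62 mm, 40 mm above the counter: 5.5 mm over the tray's pins). The back is closed by a rigid panel with its inner face at riser x = +60 mm: fully home, the tray's far rim is against it, the tray's origin at riser x = -5 mm, and the near rim still stands out 8 mm in front of the lip.

How it is judged:
By the outcome, as a careful person would: the job done as asked, in the order asked, and still so for the second after the job is handed in, with the robot touching nothing.
It also fails if it takes over 58 s, if anything falls off the work surface, if the arm or the gripper's body presses on something with over 40 N, if the wrist force passes 120 N, or if a joint passes its speed limit or range.

### The arm

A 7-joint arm with a two-finger parallel gripper is mounted at the origin on the work surface. World frame = base frame: x ahead of the robot, y to its left, z up, the work surface at z = 0. Lengths are in m, angles in rad, forces in N, time in s.
With the tool pointing down it reaches from about 0.4 to 0.85 m from the base axis. Payload 10.4 kg.
Tool frame: the origin (TCP) lies at the very end of the fingers, on their centre line; the grasp point (between the pads) lies manip.hold_point_z behind it (manip.hold_point_z is the distance from the TCP to the grasp point, in m); z points along the fingers, y is the direction in which the jaws open and shut (so a half turn about z gives the same grasp; the last joint's range is limited). The gripper opens to 85 mm and grips with 20 to 120 N. Pads are 22 mm wide; open, the fingers measure 114 mm over their backs; the gripper's body (76 mm by 85 mm) begins 54 mm behind the grasp point. The pads swing forward as they close: fully open they stand 13 mm farther back than shut.
Start: joints at [1.202, 0.332, -0.065, 1.46, 0.022, 1.35, -0.088], TCP at [0.212, -0.588, 0.231] pointing down, gripper open.
Joint ranges: [-2.6, 2.6], [-0.5, 2.12], [-1.47, 1.34], [0.16, 2.42], [-1.27, 4.41], [0.06, 2.06], [-2.6, 2.6]. Speed limits (rad/s): [2.22, 2.22, 2.79, 2.79, 3.14, 3.14, 3.14].

### API

Orientations are given as a unit quaternion [x, y, z, w].
In Python, from workcell import manip gives the robot as it stands.
- The arm moves only by the tool jog_arm, never from a script. Its arguments are lists of equal length, an entry for each row: "translation": the shift along the world's x, y, z in mm, a list of three; "turn": the turn about the world's z in degrees. In form: {"translation": [[x, y, z], ...], "turn": [turn, ...]}. A call has 1 to 12 rows; each row is the pose to reach, as a shift and turn from the pose measured when the call began; what a row does not reach only later rows make up. A row lasts 1/12 s, in which the tool goes at most 41.7 mm and 7.16 degrees, less where a joint would pass 70% of its speed; a pose out of reach is approached as far as the arm can. A call with a gripper value outside its range is refused whole. "grip" is the finger opening in mm, from 0 to 85.4, set as the call begins (left out, the last holds). The fingers move at their own pace and stop on an object; "grip_force" is the grip in N (left out, the last holds). Time passes only in rows, so rows that repeat a pose let the fingers close. It gives the time, the measured TCP pose, the force and the opening at its end, in the units of the state.
- manip.get_obs(): the state, without advancing time (a new reading comes with each control period).
- manip.camera(name): name is "scene" or "side" or "wrist"; returns a dict with "frame" (384x512x3 uint8, red, green, blue), "mtx" (3x3 intrinsics, pixels), "pose" (4x4, takes a point from camera to world coordinates). Camera axes: x right, y down, z forward; pixel columns grow to the right and rows downward; lengths in m; the calibration is good to about 2 mm. A picture is of the moment at which its call begins. There is no depth.
- manip.hand_in(): hands the job in, once; it reports no verdict.
Trained networks look in a picture, given as the dict that the camera call returned (one of the last four; its "shot" number tells which), for a name from the list of things; names that differ only in an ending like _2 or _b are one class to them, and where a whole thing is asked for, a point or a joint stands for the part that bears it (a point fixed in the world has none). Each returns a list of dicts, best first, with "confidence" (0 to 1); they miss things now and then, are a little off and sometimes report something else, mostly with a low value. They report only what shows in the picture. A call takes as long as a camera call.
- manip.outline_of(picture, label): "mask" (384x512 bool, what is visible of it) and "extent" ([left, top, right, bottom] in pixels, round what is visible of it).
- manip.pinpoint(picture, label): "at" ([column, row] in pixels: a listed point, or the origin of a listed thing).
The state is a dict: "clock": time; "joint_pos": joint angles; "joint_velocities": joint speeds; "tau": joint torques, N m; "position": TCP position; "ee_rot": TCP orientation; "ft_force": force on the tool from outside, world axes, zero at the start; "torque": the same for the moment, N m; "grip_width": opening from 0.0 (shut) to 1.0 (fully open).
Only numpy, scipy, OpenCV 4.12 (cv2) and the standard library are available. Lean on these libraries where they do the work, as an engineer would, in place of code of your own. Each camera call takes 0.05 s, during which the arm holds its last target. There are 200 camera calls.

## Working session

There is one attempt and no reset: what is moved stays moved. The work goes in short steps, Python scripts to look and compute and a tool call to move; the robot and the scene stay as the last step left them, time stands still between calls to the robot, and variables do not carry over. Pictures are saved under pics/ and viewed, about 8 in all and at most 12, crops included, and the job is handed in when it is done.

Besides the shell and the picture viewer there is one more tool, called after "Call:" by a JSON object that holds its "api" and its "payload". jog_arm: Moves the arm, as the interface text tells. Its arguments: {"type":"object","properties":{"translation":{"type":"array"},"turn":{"type":"array"},"grip":{"type":"number"},"grip_force":{"type":"number"}},"required":["translation","turn"]}

```bash
mkdir -p pics; ls
cat > h.py <<'E'
import numpy as np, cv2
from workcell import manip
def ray(p,uv,z):
    K=np.array(p["mtx"]);T=np.array(p["pose"])
    d=T[:3,:3]@np.linalg.solve(K,[uv[0],uv[1],1]);o=T[:3,3]
    return o+d*(z-o[2])/d[2]
def proj(p,X):
    K=np.array(p["mtx"]);T=np.array(p["pose"])
    c=(np.atleast_2d(X)-T[:3,3])@T[:3,:3]; q=c@K.T
    return q[:,:2]/q[:,2:]
def save(p,n): cv2.imwrite("pics/"+n,cv2.cvtColor(np.array(p["frame"]),cv2.COLOR_RGB2BGR))
Z=dict(tray=0,riser=0,speculum_mid=.016,clamp=0,lid=0,gallipot=.056,tray_near=.018,riser_lip=.04)
def look(cam,names=Z):
    p=manip.camera(cam)
    for n in names:
        r=manip.pinpoint(p,n)
        for d in r[:2]: print(cam,n,round(d["confidence"],2),np.round(d["at"],1),np.round(ray(p,d["at"],Z[n])*1000,1))
    return p
E
python3 - <<'E'
from h import *
print(manip.hold_point_z, {k:np.round(v,3) for k,v in manip.get_obs().items()})
ps=[]
for c in("scene","side"):
    p=look(c);ps.append(np.array(p["frame"]));print(np.round(p["pose"],3).tolist())
    save(p,c+"0.png")
E
```

```text
pics
0.0187 {'clock': np.float64(0.0), 'joint_pos': array([ 1.202,  0.333, -0.065,  1.461,  0.022,  1.35 , -0.089]), 'joint_velocities': array([-0.001,  0.002,  0.001,  0.001,  0.   ,  0.002, -0.001]), 'tau': array([-0.0000e+00, -6.2545e+01,  4.9000e-02, -3.9160e+01,  1.6000e-02,
        1.0000e-02,  0.0000e+00]), 'position': array([ 0.212, -0.588,  0.231]), 'ee_rot': array([ 0.985,  0.172, -0.   , -0.001]), 'ft_force': array([ 0.053, -0.129, -0.011]), 'torque': array([-0.025,  0.007,  0.007]), 'grip_width': np.float64(1.004)}
scene tray 0.9 [249.6 173.7] [557.5 -16.3   0. ]
scene riser 0.75 [193.5 223.3] [765.4 -67.7   0. ]
scene speculum_mid 0.64 [250.6 174.8] [568.3  -6.9  16. ]
scene speculum_mid 0.56 [195.7 221.4] [763.9 -59.8  16. ]
scene clamp 0.57 [210.8 197.5] [676.6 -69.9   0. ]
scene lid 0.62 [151.8 122.1] [ 541.6 -365.4    0. ]
scene gallipot 0.61 [177.7 209.4] [ 772.9 -103.3   56. ]
scene tray_near 0.92 [263.8 157.3] [499.9  -2.9  18. ]
scene riser_lip 0.75 [209.5 197.5] [696.4 -57.9  40. ]
[[-0.496, 0.747, -0.443, 1.151], [0.868, 0.424, -0.257, 0.322], [-0.004, -0.513, -0.859, 1.047], [0.0, 0.0, 0.0, 1.0]]
side tray 0.62 [298.3 211.3] [560.1 -15.    0. ]
side riser 0.91 [232.3 191. ] [754.7 -76.    0. ]
side speculum_mid 0.69 [298.3 208.4] [561.4  -8.8  16. ]
side speculum_mid 0.42 [253.  186.2] [695.4 -87.1  16. ]
side clamp 0.98 [268.4 302.3] [613.4 284.5  -0. ]
side lid 0.61 [308.3 142.2] [ 538.  -382.5    0. ]
side gallipot 0.73 [225.1 172.9] [775.8 -85.9  56. ]
side tray_near 0.69 [320.8 211.6] [501.1  -2.2  18. ]
side riser_lip 0.75 [251.6 187.6] [694.8 -50.2  40. ]
[[-0.993, -0.092, 0.079, 0.595], [-0.119, 0.632, -0.766, 0.742], [0.021, -0.77, -0.638, 0.676], [0.0, 0.0, 0.0, 1.0]]
```

View pics/scene0.png

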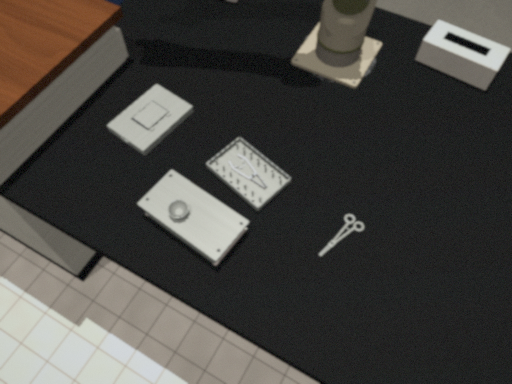

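View pics/side0.png

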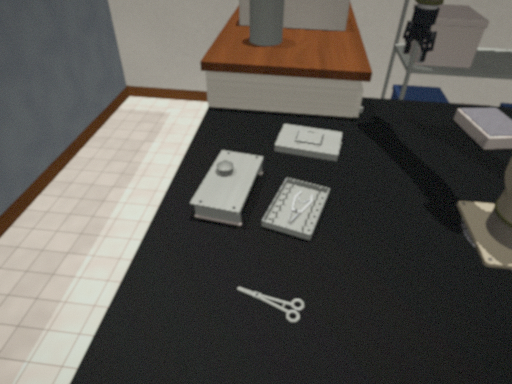

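The scene picture shows the tray around (249,173), the riser at (193,215) with the bowl on it, the lid at (150,117) and the clamp at (342,235). The side view agrees with this. Next I fit the poses from the masks.

```bash
cat >> h.py <<'E'
from scipy.optimize import minimize
BOX=dict(tray=(-.065,.065,-.1,.1,.006,.028),riser=(-.062,.070,-.13,.13,0,.056))
def corners(n,s):
    a,b,c,d,e,f=BOX[n];X=np.array([[x,y,z] for x in(a,b) for y in(c,d) for z in(e,f)])
    R=np.array([[np.cos(s[2]),-np.sin(s[2]),0],[np.sin(s[2]),np.cos(s[2]),0],[0,0,1]])
    return X@R.T+[s[0],s[1],0]
def fit(n,ps,s0):
    S=4;ms=[]
    for p in ps:
        r=manip.outline_of(p,n)
        if r: ms.append((p,r[0]["confidence"],cv2.GaussianBlur(np.array(r[0]["mask"]).astype(np.float32),(3,3),0)))
    def cost(s):
        t=0
        for p,c,m in ms:
            h=cv2.convexHull(proj(p,corners(n,s)).astype(np.float32))
            im=np.zeros((m.shape[0],m.shape[1]),np.uint8)
            big=np.zeros((m.shape[0]*S,m.shape[1]*S),np.uint8)
            cv2.fillConvexPoly(big,np.round((h+.5)*S*16-8).astype(np.int32),255,shift=4)
            im=cv2.GaussianBlur(cv2.resize(big,m.shape[::-1],interpolation=cv2.INTER_AREA).astype(np.float32)/255,(3,3),0)
            t+=np.abs(im-m).sum()/m.sum()
        return t
    s0=np.array(s0,float)
    for k in(1,.4):
        sim=np.vstack([s0]+[s0+k*d for d in np.diag([.01,.01,.08])])
        r=minimize(cost,s0,method="Nelder-Mead",options=dict(initial_simplex=sim,xatol=1e-4,fatol=1e-4));s0=r.x
    print(n,"fit mm/deg",np.round(s0*[1000,1000,57.296],1),"cost",round(r.fun,3),[round(c,2) for _,c,_ in ms])
    return s0
E
python3 - <<'E'
from h import *
p=[manip.camera(c) for c in("scene","side")]
for q in (p,p[:1],p[1:]):
    fit("tray",q,[.558,-.016,.15]); fit("riser",q,[.76,-.07,-.1])
E
```

```text
tray fit mm/deg [565.3 -16.6 -15.6] cost 0.203 [0.69, 0.98]
riser fit mm/deg [755.7 -73.4  -7.2] cost 0.327 [0.83, 0.95]
tray fit mm/deg [565.  -15.8 -15.5] cost 0.094 [0.69]
riser fit mm/deg [752.  -72.6  -7.9] cost 0.139 [0.83]
tray fit mm/deg [567.7 -17.4 -14.2] cost 0.099 [0.98]
riser fit mm/deg [759.1 -74.4  -6.3] cost 0.158 [0.95]
```

Tray is about (565,-17) mm at −15°, riser about (756,-73) mm at −7°. I'll push with the opened fingers as a two-point pusher. First I move behind the tray, high up, turning the tool by about −35°.

Call:
{"api": "jog_arm", "payload": {"translation": [[20, 20, 0], [45, 45, 0], [70, 70, 0], [95, 98, 0], [115, 128, 0], [135, 160, 0], [150, 192, 0], [165, 225, 0], [178, 258, 0], [188, 292, 0], [196, 326, 0], [202, 360, 0]], "turn": [-2, -5, -8, -11, -14, -17, -20, -23, -26, -29, -32, -35], "grip": 85}}

```text
clock: 2.4
position: [0.4143, -0.2262, 0.2315]
ee_rot: [0.991, -0.133, 0.0, 0.0]
ft_force: [0.9, -0.0, -0.4]
grip_width: 0.994
```

Call:
{"api": "jog_arm", "payload": {"translation": [[3, 30, 0], [6, 62, 0], [8, 95, 0], [10, 128, 0], [12, 160, 0], [13, 192, 0], [14, 220, 0], [14, 235, 0], [14, 243, 0], [14, 243, 0], [14, 243, 0], [14, 243, 0]], "turn": [0, 0, 0, 0, 0, 0, 0, 0, 0, 0, 0, 0]}}

```text
clock: 3.4
position: [0.4283, 0.0154, 0.2314]
ee_rot: [0.991, -0.134, 0.0, 0.0]
ft_force: [0.3, -0.4, -0.5]
grip_width: 0.991
```

Run:
```python
from h import *
o=manip.get_obs();print({k:np.round(o[k],3) for k in("clock","position","ee_rot","ft_force","grip_width")})
p=look("wrist");save(p,"w1.png");print(np.round(p["pose"],3).tolist())
fit("tray",[p],[.565,-.017,-.26]); fit("riser",[p],[.756,-.073,-.125])
```

```text
{'clock': np.float64(3.4), 'position': array([0.428, 0.015, 0.231]), 'ee_rot': array([ 0.991, -0.134,  0.   ,  0.   ]), 'ft_force': array([ 0.33 , -0.44 , -0.535]), 'grip_width': np.float64(0.991)}
wrist tray 0.68 [256.9  15.5] [566.6 -16.3   0. ]
wrist speculum_mid 0.57 [249.   16.9] [564.6  -8.1  16. ]
wrist tray_near 0.68 [255.4  84.4] [503.9   2.6  18. ]
[[-0.266, -0.923, -0.278, 0.499], [-0.964, 0.255, 0.077, -0.003], [-0.0, 0.288, -0.958, 0.375], [0.0, 0.0, 0.0, 1.0]]
tray fit mm/deg [566.8 -16.4 -15. ] cost 0.112 [0.74]
riser fit mm/deg [756.  -73.   -7.2] cost 0.0 []
```

View pics/w1.png

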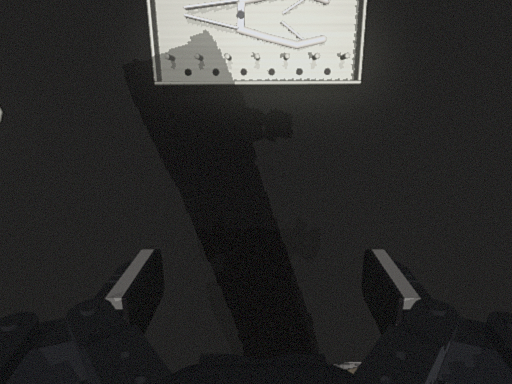

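Wrist view: the near rim is horizontal at row 83 (columns 155–360), so the tray is at about −15°, matching the fit. In the riser frame the tray sits about 32 mm to the left and −8° turned. With only ~67 mm before it enters the shelf, I'll first push its left side across and square, then push the near rim straight in.

Run:
```python
from h import *
print(np.round(manip.get_obs()["joint_pos"],3))
```

```text
[ 0.496 -0.086 -0.599  1.915 -0.05   1.298 -1.926]
```

Call:
{"api": "jog_arm", "payload": {"translation": [[15, 12, 0], [35, 25, 0], [55, 38, 0], [75, 51, 0], [95, 64, 0], [115, 77, 0], [135, 90, 0], [155, 103, 0], [170, 112, 0], [177, 116, 0], [177, 116, 0], [177, 116, 0]], "turn": [-5, -12, -19, -26, -33, -40, -47, -54, -61, -68, -75, -75]}}

```text
clock: 4.95
position: [0.5485, 0.0912, 0.2049]
ee_rot: [0.893, -0.447, -0.044, 0.002]
ft_force: [0.9, -0.7, -1.6]
grip_width: 0.998
```

Run:
```python
from h import *
o=manip.get_obs();print({k:np.round(o[k],3) for k in("clock","position","ee_rot","joint_pos")})
w=look("wrist");save(w,"w2.png")
s,d=manip.camera("scene"),manip.camera("side")
fit("tray",[w],[.565,-.017,-.26]);
for q in([s],[d]): fit("riser",q,[.756,-.073,-.125])
```

```text
{'clock': np.float64(4.95), 'position': array([0.549, 0.091, 0.205]), 'ee_rot': array([ 0.893, -0.447, -0.044,  0.002]), 'joint_pos': array([-0.635,  0.266,  0.502,  1.644, -0.179,  1.342, -2.593])}
wrist tray 0.85 [308.8  42.4] [565.7 -17.1   0. ]
wrist speculum_mid 0.56 [306.2  49.2] [565.8  -9.3  16. ]
wrist clamp 0.86 [104.6 241.2] [618.4 277.9   0. ]
wrist tray_near 0.94 [350.1  99.9] [ 5.052e+02 -1.000e-01  1.800e+01]
tray fit mm/deg [566.8 -16.8 -15. ] cost 0.097 [0.67]
riser fit mm/deg [751.4 -71.   -7.8] cost 0.143 [0.73]
riser fit mm/deg [758.8 -78.2  -5.9] cost 0.175 [0.97]
```

Joint 7 nearly hit its limit and the tool tilted slightly. I'll go the other way round (+), since the jaws are symmetric.

Call:
{"api": "jog_arm", "payload": {"translation": [[0, 3, 5], [0, 6, 10], [0, 10, 10], [0, 15, 10], [5, 20, 10], [10, 25, 10], [15, 30, 10], [20, 34, 10], [25, 37, 10], [30, 39, 10], [35, 39, 10], [40, 39, 10]], "turn": [5, 12, 19, 26, 33, 40, 47, 54, 61, 68, 75, 82]}}

```text
clock: 6.65
position: [0.5885, 0.1301, 0.2147]
ee_rot: [0.967, 0.253, -0.032, 0.03]
ft_force: [0.1, -0.2, -1.1]
grip_width: 0.996
```

```bash
cat >> h.py <<'E'
from scipy.spatial.transform import Rotation as Ro
def st():
    o=manip.get_obs();R=Ro.from_quat(o["ee_rot"]).as_matrix()
    print("t",round(float(o["clock"]),2),"pos",np.round(np.array(o["position"])*1000,1),"yaw",round(np.degrees(np.arctan2(R[1,0],R[0,0])),1),"toolz",np.round(R[:,2],3),"F",np.round(o["ft_force"],1),"q",np.round(o["joint_pos"],2))
E
python3 -c "from h import *;st()"
```

```text
t 6.65 pos [588.5 130.1 214.7] yaw 29.2 toolz [-0.047 -0.075 -0.996] F [ 0.1 -0.2 -1.1] q [-0.55  0.34  0.29  1.5  -0.04  1.37 -1.33]
```

Call:
{"api": "jog_arm", "payload": {"translation": [[5, 0, -10], [10, 3, -30], [15, 5, -55], [17, 5, -80], [17, 5, -105], [17, 5, -130], [17, 5, -155], [17, 5, -175], [17, 5, -185], [17, 5, -190], [17, 5, -190], [17, 5, -190]], "turn": [6, 12, 18, 24, 30, 36, 42, 46, 46, 46, 46, 46]}}

```text
clock: 7.65
position: [0.6062, 0.1353, 0.0257]
ee_rot: [0.792, 0.609, -0.017, 0.041]
ft_force: [0.3, 0.6, 0.3]
grip_width: 0.99
```

Run:
```python
from h import *
st();s=manip.camera("scene");d=manip.camera("side");save(d,"d3.png")
I=np.array(d["frame"])[140:290,180:380];cv2.imwrite("pics/d3c.png",cv2.resize(I[:,:,::-1],None,fx=4,fy=4,interpolation=cv2.INTER_CUBIC))
fit("tray",[s,d],[.565,-.017,-.26])
```

```text
t 7.65 pos [606.2 135.3  25.7] yaw 75.1 toolz [ 0.022 -0.086 -0.996] F [0.3 0.6 0.3] q [-0.45  0.51  0.14  1.68  0.02  0.96 -0.6 ]
tray fit mm/deg [564.6 -17.6 -14. ] cost 2.165 [0.69, 0.6]
```

View pics/d3c.png

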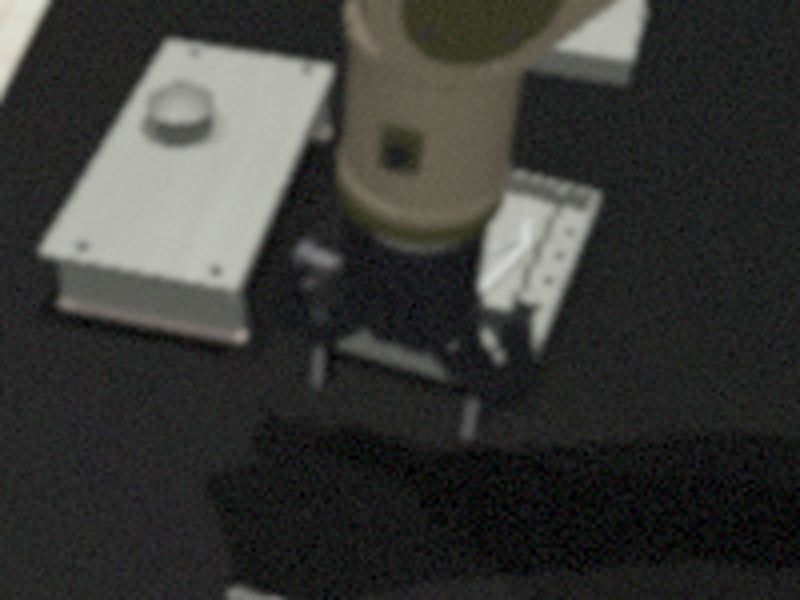

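The crop shows both fingers down beside the tray's left end (crop pixels (315,365) and (470,420)), clear of the riser. I'll lower and close up to the rim.

Call:
{"api": "jog_arm", "payload": {"translation": [[0, 0, -10], [0, 0, -18], [0, 0, -21], [-2, -8, -21], [-4, -16, -21], [-7, -25, -21], [-9, -33, -21], [-9, -35, -21], [-9, -35, -21]], "turn": [0, 0, 0, 0, 0, 0, 0, 0, 0]}}

```text
clock: 8.6
position: [0.5973, 0.099, 0.0052]
ee_rot: [0.792, 0.609, -0.017, 0.041]
ft_force: [1.1, -0.1, -0.4]
grip_width: 0.991
```

Call:
{"api": "jog_arm", "payload": {"translation": [[-0.5, -2, 0], [-1, -4, 0], [-1.5, -6, 0], [-2, -8, 0], [-2.5, -10, 0], [-2.5, -10, 0]], "turn": [0, 0, 0, 0, 0, 0]}}

```text
clock: 9.1
position: [0.5948, 0.0889, 0.0052]
ee_rot: [0.792, 0.609, -0.017, 0.041]
ft_force: [-0.1, -0.1, -0.4]
grip_width: 0.998
```

Call:
{"api": "jog_arm", "payload": {"translation": [[-0.5, -1.5, 0], [-1, -3, 0], [-1, -4.5, 0], [-1.5, -6, 0], [-2, -7.5, 0], [-2, -7.5, 0]], "turn": [0, 0, 0, 0, 0, 0]}}

```text
clock: 9.6
position: [0.5928, 0.081, 0.0052]
ee_rot: [0.792, 0.609, -0.017, 0.041]
ft_force: [0.8, 2.4, -0.5]
grip_width: 0.997
```

Run:
```python
from h import *
st();w=manip.camera("scene");d=manip.camera("side")
I=np.array(d["frame"])[140:290,180:380];cv2.imwrite("pics/d4c.png",cv2.resize(I[:,:,::-1],None,fx=4,fy=4,interpolation=cv2.INTER_CUBIC))
for n in("tray","tray_near"):
  for p in(w,d):
    for r in manip.pinpoint(p,n)[:1]: print(n,r["confidence"],ray(p,r["at"],Z[n])*1000)
```

```text
t 9.6 pos [592.8  81.    5.2] yaw 75.0 toolz [ 0.023 -0.086 -0.996] F [ 0.8  2.4 -0.5] q [-0.39  0.49  0.15  1.76  0.02  0.89 -0.53]
tray 0.58 [563.43824612 -19.36460561   0.        ]
tray 0.72 [562.05481803 -14.6899469    0.        ]
tray_near 0.8 [501.85952119 -11.20681536  18.        ]
tray_near 0.74 [502.95485776  -4.74700897  18.        ]
```

View pics/d4c.png

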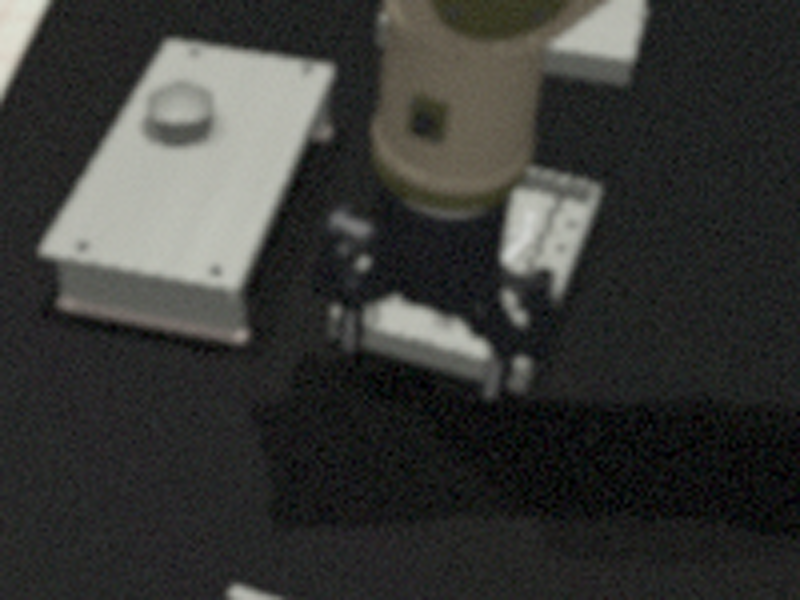

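Contact is made, with about 2.4 N on the left side. Now a slow curved push across and counter-clockwise.

Call:
{"api": "jog_arm", "payload": {"translation": [[-1, -1.3, 0], [-2, -2.6, 0], [-3, -4, 0], [-4, -5.4, 0], [-5, -6.8, 0], [-6, -8.1, 0], [-7, -9.4, 0], [-8, -10.7, 0], [-9, -12, 0], [-10, -13.3, 0], [-11, -14.6, 0], [-12, -16, 0]], "turn": [0.4, 0.8, 1.2, 1.6, 2, 2.4, 2.8, 3.2, 3.6, 4, 4.4, 4.8]}}

```text
clock: 10.9
position: [0.5807, 0.065, 0.0052]
ee_rot: [0.765, 0.642, -0.015, 0.042]
ft_force: [0.8, 3.0, -0.4]
grip_width: 0.995
```

Run:
```python
from h import *
st();w=manip.camera("scene");d=manip.camera("side")
for n in("tray","tray_near","riser","riser_lip","speculum_mid"):
  for p in(w,d):
    for r in manip.pinpoint(p,n)[:1]: print(n,round(r["confidence"],2),np.round(ray(p,r["at"],Z[n])*1000,1))
```

```text
t 10.9 pos [580.7  65.    5.2] yaw 79.9 toolz [ 0.03  -0.084 -0.996] F [ 0.8  3.  -0.4] q [-0.36  0.46  0.14  1.81  0.04  0.86 -0.43]
tray 0.61 [557.7 -40.5   0. ]
tray 0.68 [558.4 -29.8   0. ]
tray_near 0.96 [491.3 -27.8  18. ]
tray_near 0.73 [492.9 -30.9  18. ]
riser 0.89 [754.4 -74.    0. ]
riser 0.65 [754.4 -71.    0. ]
riser_lip 0.84 [696.  -58.4  40. ]
riser_lip 0.79 [689.8 -46.4  40. ]
speculum_mid 0.82 [568.  -30.4  16. ]
```

Call:
{"api": "jog_arm", "payload": {"translation": [[-0.9, -1, 0], [-1.8, -2, 0], [-2.7, -3, 0], [-3.6, -4, 0], [-4.5, -5, 0], [-5.4, -6, 0], [-6.2, -7, 0], [-7, -8, 0], [-7, -8, 0]], "turn": [0.4, 0.8, 1.2, 1.6, 2, 2.4, 2.8, 3, 3]}}

```text
clock: 12.25
position: [0.5736, 0.0565, 0.0052]
ee_rot: [0.749, 0.662, -0.015, 0.042]
ft_force: [-0.8, 2.1, -0.1]
grip_width: 0.997
```

Call:
{"api": "jog_arm", "payload": {"translation": [[0, 3, 0], [2, 10, 0], [4, 22, 5], [6, 40, 20], [8, 58, 45], [9, 74, 75], [10, 80, 110], [10, 80, 150], [10, 80, 185], [10, 80, 205], [10, 80, 210], [10, 80, 210]], "turn": [0, 0, 0, 0, 0, 0, 0, 5, 10, 15, 20, 25]}}

```text
clock: 13.25
position: [0.5847, 0.138, 0.2184]
ee_rot: [0.586, 0.809, -0.003, 0.046]
ft_force: [-0.3, -0.5, -0.5]
grip_width: 0.992
```

Run:
```python
from h import *
st();s,d=manip.camera("scene"),manip.camera("side")
save(s,"s5.png")
t0=[.56,-.045,-.12]
for q in([s],[d],[s,d]): fit("tray",q,t0); fit("riser",q,[.756,-.073,-.125])
```

```text
t 13.25 pos [584.7 138.  218.4] yaw 108.1 toolz [ 0.07  -0.059 -0.996] F [-0.3 -0.5 -0.5] q [-0.41  0.24  0.06  1.6   0.07  1.25 -0.05]
tray fit mm/deg [557.9 -53.   -6.6] cost 0.103 [0.64]
riser fit mm/deg [750.  -76.2  -7.8] cost 0.187 [0.61]
tray fit mm/deg [560.6 -53.8  -6.6] cost 0.062 [0.87]
riser fit mm/deg [757.8 -76.3  -5.9] cost 0.209 [0.95]
tray fit mm/deg [559.9 -53.3  -6.7] cost 0.179 [0.64, 0.87]
riser fit mm/deg [755.1 -76.6  -7.3] cost 0.411 [0.61, 0.95]
```

Run:
```python
from h import *
s,d=manip.camera("scene"),manip.camera("side")
out=[]
for p,(c0,r0) in((s,(130,130)),(d,(185,135))):
    I=np.array(p["frame"])[r0:r0+150,c0:c0+190,::-1]
    I=cv2.resize(I,None,fx=4,fy=4,interpolation=cv2.INTER_CUBIC)[:300*2]
    for n,x,col in(("riser",(.755,-.075,np.radians(-7)),(0,0,255)),("tray",(.560,-.0535,np.radians(-6.7)),(0,255,0))):
        X=corners(n,x)[1::2][[0,1,3,2]]
        q=((proj(p,X)+.5-[c0,r0])*4).astype(np.int32)
        cv2.polylines(I,[q],True,col,1)
    out.append(cv2.resize(I,(400*190*2//380,300*2*0+316)) if 0 else I)
A=np.hstack([o[:,:] for o in out]);A=cv2.resize(A,(800,int(800*A.shape[0]/A.shape[1])),interpolation=cv2.INTER_AREA)
cv2.imwrite("pics/o6a.png",out[0]);cv2.imwrite("pics/o6b.png",out[1])
```

```text
(no output)
```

View pics/o6a.png

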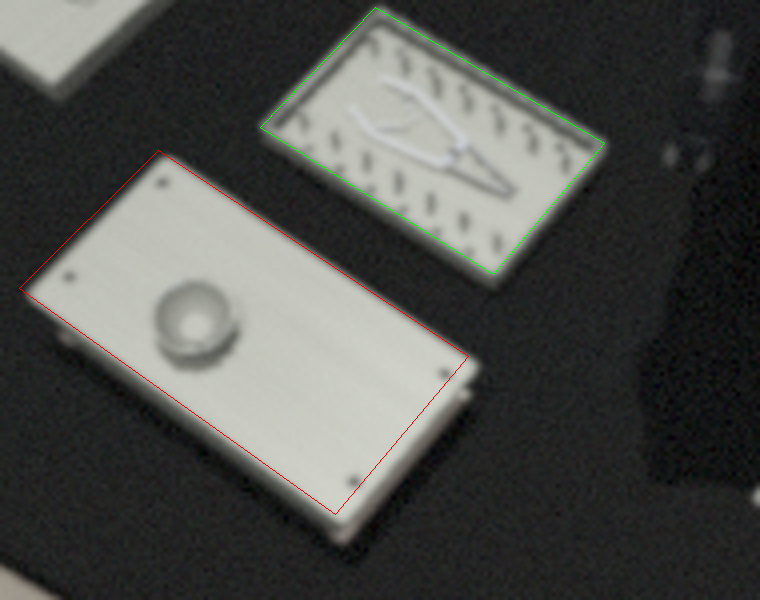

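View pics/o6b.png

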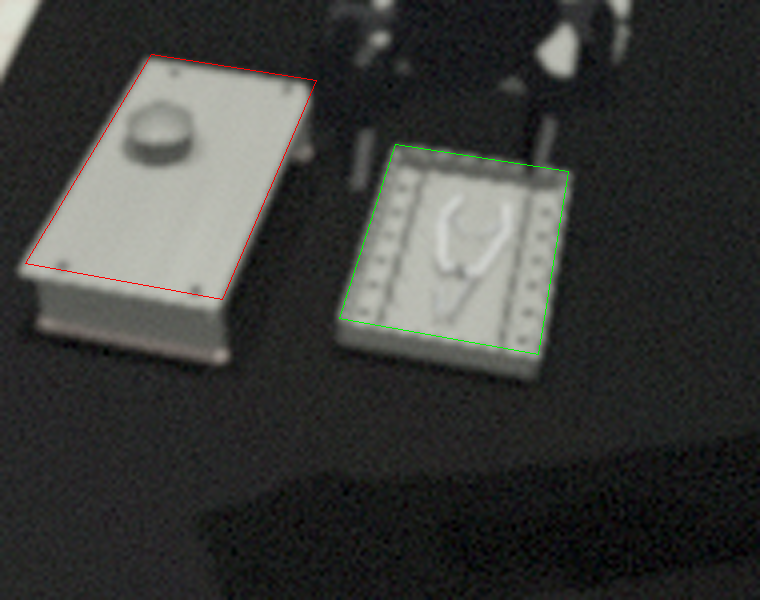

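The overlays fit the tray well. The riser's deck sits a few pixels off the box, with scene-crop corners at about (160,152), (478,365), (343,522), (27,292) and side-crop corners at (150,57), (314,85), (224,305), (22,270). I'll fit its pose to those corners.

Run:
```python
from h import *
s,d=manip.camera("scene"),manip.camera("side")
M=np.array([[-62,-130],[-62,130],[70,130],[70,-130]],float)
sc=np.array([(160,152),(478,365),(343,522),(27,292)])/4-.5+[130,130]
sd=np.array([(314,85),(224,305),(22,270),(150,57)])/4-.5+[185,135]
for p,q in((s,sc),(d,sd)):
    W=np.array([ray(p,u,.056)[:2]*1000 for u in q])
    a=M-M.mean(0);b=W-W.mean(0);th=np.arctan2((a[:,0]*b[:,1]-a[:,1]*b[:,0]).sum(),(a*b).sum())
    R=np.array([[np.cos(th),-np.sin(th)],[np.sin(th),np.cos(th)]])
    t=W.mean(0)-R@M.mean(0);print(np.round(t,1),np.degrees(th).round(2),np.round(W-(M@R.T+t),1).tolist())
```

```text
[756.1 -69.6] -7.17 [[-0.4, -3.9], [0.9, 2.5], [0.3, 1.0], [-0.7, 0.4]]
[755.2 -69.6] -6.88 [[0.6, 1.9], [-1.7, -0.5], [1.0, 0.7], [0.1, -2.1]]
```

Both cameras agree: riser (755.6,−69.6) mm, −7.0°. The tray is square to it but 8 mm to the right (allowed ±12), so I'll steer slightly left while pushing. Now round to behind the near rim, yaw 173°.

Call:
{"api": "jog_arm", "payload": {"translation": [[-10, -10, 0], [-25, -28, 0], [-40, -46, 0], [-55, -64, 0], [-70, -82, 0], [-85, -100, 0], [-100, -118, 0], [-115, -136, 0], [-130, -155, 0], [-140, -170, 0], [-145, -177, 0], [-145, -177, 0]], "turn": [6, 12, 18, 24, 30, 36, 42, 48, 54, 60, 65, 65]}}

```text
clock: 14.95
position: [0.4379, -0.0425, 0.2154]
ee_rot: [0.061, 0.997, 0.02, 0.04]
ft_force: [1.0, -0.2, 1.0]
grip_width: 0.997
```

```bash
python3 -c "from h import *;st()"
```

```text
t 14.95 pos [437.9 -42.5 215.4] yaw 172.9 toolz [ 0.083  0.034 -0.996] F [ 1.  -0.2  1. ] q [-0.19 -0.14  0.19  2.01 -0.01  1.19  1.45]
```

Call:
{"api": "jog_arm", "payload": {"translation": [[0, 1, -20], [0, 3, -55], [0, 3, -90], [0, 3, -125], [0, 3, -155], [0, 3, -180], [0, 3, -198], [0, 3, -207], [0, 3, -210], [0, 3, -210]], "turn": [0, 0, 0.2, 0.4, 0.4, 0.4, 0.4, 0.4, 0.4, 0.4]}}

```text
clock: 15.78
position: [0.4381, -0.0391, 0.0053]
ee_rot: [0.058, 0.997, 0.02, 0.04]
ft_force: [-0.6, 0.4, 0.1]
grip_width: 0.997
```

Call:
{"api": "jog_arm", "payload": {"translation": [[8, -1, 0], [17, -2, 0], [26, -3, 0], [34, -4, 0], [38, -4.5, 0], [40, -4.8, 0], [42, -5, 0], [44, -5.2, 0], [46, -5.4, 0], [47, -5.5, 0], [48, -5.6, 0], [48, -5.6, 0]], "turn": [0, 0, 0, 0, 0, 0, 0, 0, 0, 0, 0, 0]}}

```text
clock: 16.78
position: [0.4862, -0.0447, 0.0054]
ee_rot: [0.058, 0.997, 0.02, 0.04]
ft_force: [0.5, 0.2, 0.4]
grip_width: 0.998
```

Run:
```python
from h import *
st();s,d=manip.camera("scene"),manip.camera("side")
for q in([s],[d]): fit("tray",q,[.56,-.053,-.117])
```

```text
t 16.78 pos [486.2 -44.7   5.4] yaw 173.2 toolz [ 0.082  0.035 -0.996] F [0.5 0.2 0.4] q [-0.16  0.25  0.2   2.11 -0.14  0.71  1.59]
tray fit mm/deg [557.5 -52.6  -6.7] cost 0.1 [0.76]
tray fit mm/deg [561.6 -53.4  -6.4] cost 0.06 [0.56]
```

Run:
```python
from h import *
th=np.radians(-7);C=np.array([562,-53.5]);p0=np.array([486.2,-44.7]);psi0=.3
S=np.arange(0,200,1.);psi=np.interp(S,[0,30,95,125,200],[.3,4,4,0,0])
a=th+np.radians(psi);U=np.c_[np.cos(a),np.sin(a)]
P=C+np.vstack([[0,0],np.cumsum(U[:-1],0)]);T=P-75.7*U
r=np.array([755.6,-69.6]);u=np.array([np.cos(th),np.sin(th)]);v=np.array([-u[1],u[0]])
for i in list(range(0,200,10)): print(i,np.round(T[i]-T[0],1),round(psi[i]-psi[0],1),"tray in riser",np.round([(P[i]-r)@u,(P[i]-r)@v],1))
print(T[0])
```

```text
0 [0. 0.] 0.0 tray in riser [-194.1   -7.6]
10 [ 9.8 -2.7] 1.2 tray in riser [-184.1   -7.5]
20 [19.6 -5.2] 2.5 tray in riser [-174.1   -7.1]
30 [29.5 -7.4] 3.7 tray in riser [-164.1   -6.5]
40 [39.5 -8. ] 3.7 tray in riser [-154.2   -5.8]
50 [49.4 -8.5] 3.7 tray in riser [-144.2   -5.1]
60 [59.4 -9. ] 3.7 tray in riser [-134.2   -4.4]
70 [69.4 -9.5] 3.7 tray in riser [-124.2   -3.7]
80 [ 79.4 -10.1] 3.7 tray in riser [-114.3   -3. ]
90 [ 89.4 -10.6] 3.7 tray in riser [-104.3   -2.3]
100 [ 99.4 -10.2] 3.0 tray in riser [-94.3  -1.7]
110 [109.5  -9.2] 1.7 tray in riser [-84.3  -1.2]
120 [119.7  -8.5] 0.4 tray in riser [-74.3  -0.9]
130 [129.7  -8.8] -0.3 tray in riser [-64.3  -0.9]
140 [139.6 -10. ] -0.3 tray in riser [-54.3  -0.9]
150 [149.5 -11.2] -0.3 tray in riser [-44.3  -0.9]
160 [159.5 -12.4] -0.3 tray in riser [-34.3  -0.9]
170 [169.4 -13.6] -0.3 tray in riser [-24.3  -0.9]
180 [179.3 -14.9] -0.3 tray in riser [-14.3  -0.9]
190 [189.2 -16.1] -0.3 tray in riser [-4.3 -0.9]
[486.81698183 -44.6680252 ]
```

Call:
{"api": "jog_arm", "payload": {"translation": [[1.5, -0.4, 0], [4, -1.1, 0], [6.5, -1.8, 0], [9, -2.5, 0], [11.5, -3.1, 0], [14, -3.8, 0], [16.5, -4.4, 0], [19, -5, 0], [21.5, -5.6, 0], [24.5, -6.3, 0], [27, -6.8, 0], [29.5, -7.4, 0]], "turn": [0.2, 0.5, 0.8, 1.1, 1.4, 1.8, 2.1, 2.4, 2.7, 3.0, 3.4, 3.7]}}

```text
clock: 17.98
position: [0.5142, -0.0521, 0.0049]
ee_rot: [0.026, 0.999, 0.021, 0.038]
ft_force: [-7.5, 0.5, 5.0]
grip_width: 0.999
```

Call:
{"api": "jog_arm", "payload": {"translation": [[2.5, -0.1, 0], [5, -0.3, 0], [7.5, -0.4, 0], [10, -0.6, 0], [12.5, -0.7, 0], [15, -0.8, 0], [17.5, -1, 0], [20, -1.1, 0], [22.5, -1.2, 0], [25, -1.4, 0], [27, -1.5, 0], [28, -1.5, 0]], "turn": [0, 0, 0, 0, 0, 0, 0, 0, 0, 0, 0, 0]}}

```text
clock: 18.98
position: [0.5411, -0.0536, 0.0044]
ee_rot: [0.026, 0.999, 0.021, 0.037]
ft_force: [-6.8, 0.4, 3.9]
grip_width: 0.992
```

Run:
```python
from h import *
st();s,d=manip.camera("scene"),manip.camera("side")
f=[fit("tray",q,[.617,-.06,-.05]) for q in([s],[d])]
r=np.array([.7556,-.0696]);th=np.radians(-7);u=np.array([np.cos(th),np.sin(th)]);v=np.array([-u[1],u[0]])
for x in f: print(np.round([(x[:2]-r)@u*1000,(x[:2]-r)@v*1000,np.degrees(x[2]-th)],1))
I=np.array(d["frame"])[120:270,185:375,::-1];cv2.imwrite("pics/d7.png",cv2.resize(I,None,fx=4,fy=4,interpolation=cv2.INTER_CUBIC))
```

```text
t 18.98 pos [541.1 -53.6   4.4] yaw 176.9 toolz [ 0.074  0.041 -0.996] F [-6.8  0.4  3.9] q [-0.12  0.36  0.19  1.97 -0.16  0.76  1.69]
tray fit mm/deg [610.8 -56.2  -3.9] cost 0.12 [0.8]
tray fit mm/deg [615.6 -59.1  -2.8] cost 0.097 [0.69]
[-145.3   -4.3    3.1]
[-140.2   -6.6    4.2]
```

View pics/d7.png

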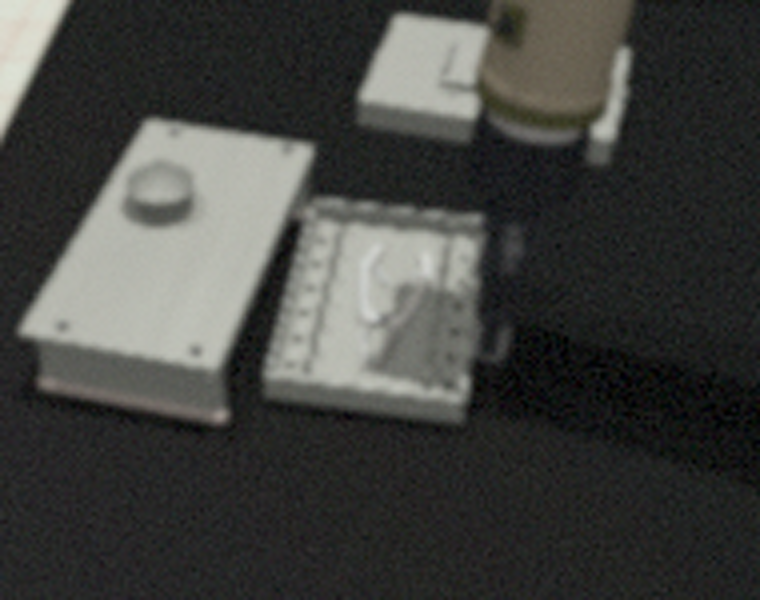

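The tray is tracking the plan: about 5 mm right of centre, yaw +4°, speculum still in place, front edge at the lip. I'll carry on with a slight upward trim, because the push is loading the rim downwards (Fz 4 N).

Call:
{"api": "jog_arm", "payload": {"translation": [[2.5, -0.1, 0.2], [5, -0.3, 0.4], [7.5, -0.4, 0.6], [10, -0.5, 0.8], [12.5, -0.7, 1], [15, -0.8, 1], [17.5, -0.9, 1], [20, -1.1, 1], [22.5, -1.2, 1], [25, -1.3, 1], [27.5, -1.5, 1], [30, -1.6, 1]], "turn": [0, 0, 0, 0, 0, 0, 0, 0, 0, 0, 0, 0]}}

```text
clock: 20.18
position: [0.5715, -0.0552, 0.0054]
ee_rot: [0.026, 0.999, 0.021, 0.037]
ft_force: [-2.1, -0.4, -1.6]
grip_width: 0.991
```

Run:
```python
from h import *
st();s,d=manip.camera("scene"),manip.camera("side")
th=np.radians(-7);r=np.array([755.6,-69.6]);u=np.array([np.cos(th),np.sin(th)]);v=np.array([-u[1],u[0]])
o=manip.get_obs();R=Ro.from_quat(o["ee_rot"]).as_matrix();y=np.arctan2(-R[1,0],-R[0,0])
C=np.array(o["position"])[:2]*1000+75.7*np.array([np.cos(y),np.sin(y)]);print("tray pred riser",np.round([(C-r)@u,(C-r)@v,np.degrees(y-th)],1))
I=np.array(s["frame"])[120:270,130:320,::-1];cv2.imwrite("pics/s8.png",cv2.resize(I,None,fx=4,fy=4,interpolation=cv2.INTER_CUBIC))
```

```text
t 20.18 pos [571.5 -55.2   5.4] yaw 176.9 toolz [ 0.075  0.04  -0.996] F [-2.1 -0.4 -1.6] q [-0.12  0.41  0.19  1.89 -0.17  0.78  1.69]
tray pred riser [-108.5   -2.9    3.9]
```

View pics/s8.png

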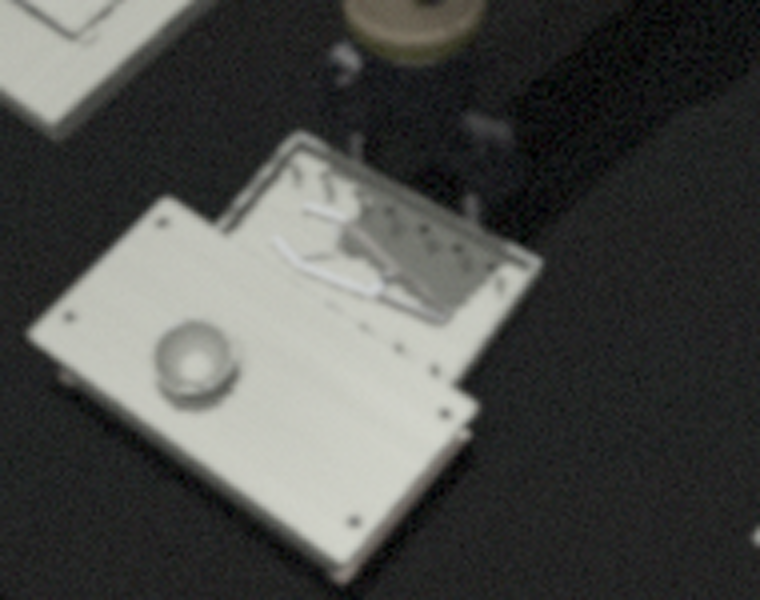

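The tray is about 20 mm under the deck with both sides clear, bowl and speculum undisturbed (the right rim meets the deck at about (460,380), the left at (222,225)). Now continue while turning back square.

Call:
{"api": "jog_arm", "payload": {"translation": [[3, -0.1, 0], [6, -0.3, 0], [9, -0.3, 0], [12, -0.1, 0], [15, 0.3, 0], [18.5, 0.6, 0], [22, 1, 0], [25.5, 1.3, 0], [29, 1.6, 0], [32.5, 1.8, 0], [36, 1.9, 0], [39.5, 1.8, 0]], "turn": [0, 0, 0, -0.4, -0.8, -1.3, -1.7, -2.2, -2.6, -3, -3.5, -3.9]}}

```text
clock: 21.28
position: [0.6119, -0.0532, 0.0057]
ee_rot: [0.06, 0.997, 0.02, 0.038]
ft_force: [-3.9, 0.3, 0.8]
grip_width: 0.992
```

```bash
cat >> h.py <<'E'
def pred():
    th=np.radians(-7);r=np.array([755.6,-69.6]);u=np.array([np.cos(th),np.sin(th)]);v=np.array([-u[1],u[0]])
    o=manip.get_obs();R=Ro.from_quat(o["ee_rot"]).as_matrix();y=np.arctan2(-R[1,0],-R[0,0])
    C=np.array(o["position"])[:2]*1000+75.7*np.array([np.cos(y),np.sin(y)]);print("tray pred riser",np.round([(C-r)@u,(C-r)@v,np.degrees(y-th)],1))
E
python3 -c "from h import *;st();pred()"
```

```text
t 21.28 pos [611.9 -53.2   5.7] yaw 173.0 toolz [ 0.078  0.035 -0.996] F [-3.9  0.3  0.8] q [-0.13  0.48  0.21  1.78 -0.18  0.81  1.62]
tray pred riser [-68.9  -1.3   0. ]
```

Call:
{"api": "jog_arm", "payload": {"translation": [[2.5, -0.3, 0], [5.5, -0.7, 0], [8.5, -1, 0], [11.5, -1.4, 0], [14.5, -1.8, 0], [17.5, -2.1, 0], [20.5, -2.5, 0], [23.5, -2.9, 0], [26.5, -3.3, 0], [29.5, -3.6, 0], [32.5, -4, 0], [35, -4.3, 0]], "turn": [0, 0, 0, 0, 0, 0, 0, 0, 0, 0, 0, 0]}}

```text
clock: 22.28
position: [0.6472, -0.0576, 0.0057]
ee_rot: [0.06, 0.997, 0.02, 0.038]
ft_force: [-5.3, 1.0, 1.6]
grip_width: 0.997
```

Run:
```python
from h import *
st();pred();s=manip.camera("scene")
I=np.array(s["frame"])[120:270,130:320,::-1];cv2.imwrite("pics/s9.png",cv2.resize(I,None,fx=4,fy=4,interpolation=cv2.INTER_CUBIC))
```

```text
t 22.28 pos [647.2 -57.6   5.7] yaw 173.0 toolz [ 0.078  0.035 -0.996] F [-5.3  1.   1.6] q [-0.12  0.55  0.2   1.68 -0.19  0.85  1.62]
tray pred riser [-33.3  -1.3   0. ]
```

View pics/s9.png

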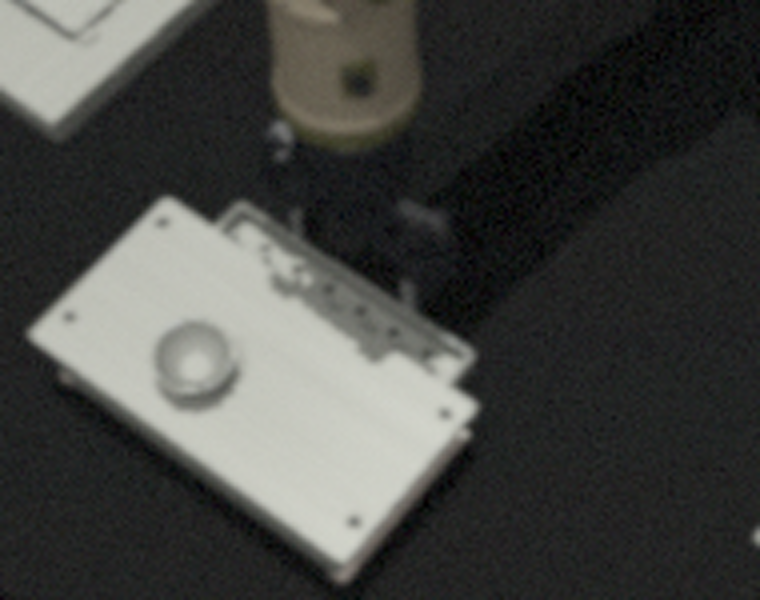

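The tray is straight and nearly in, with the near rim parallel to the lip ((240,205) to (470,355)). Last stretch, then slowly to the panel.

Call:
{"api": "jog_arm", "payload": {"translation": [[2, -0.2, 0], [4.5, -0.5, 0], [7, -0.9, 0], [9.5, -1.2, 0], [12, -1.5, 0], [14, -1.7, 0], [16, -2, 0], [18, -2.2, 0], [19.5, -2.4, 0], [21, -2.6, 0], [22, -2.7, 0], [23, -2.8, 0]], "turn": [0, 0, 0, 0, 0, 0, 0, 0, 0, 0, 0, 0]}}

```text
clock: 23.33
position: [0.6707, -0.0605, 0.0057]
ee_rot: [0.06, 0.997, 0.02, 0.038]
ft_force: [-4.2, 0.4, 0.5]
grip_width: 0.996
```

Call:
{"api": "jog_arm", "payload": {"translation": [[0.7, -0.1, 0], [1.4, -0.2, 0], [2.1, -0.3, 0], [2.8, -0.3, 0], [3.4, -0.4, 0], [4, -0.5, 0]], "turn": [0, 0, 0, 0, 0, 0]}}

```text
clock: 23.83
position: [0.6748, -0.061, 0.0057]
ee_rot: [0.06, 0.997, 0.02, 0.038]
ft_force: [-3.8, 0.8, 1.4]
grip_width: 0.996
```

```bash
python3 -c "from h import *;st();pred()"
```

```text
t 23.83 pos [674.8 -61.    5.7] yaw 173.0 toolz [ 0.079  0.035 -0.996] F [-3.8  0.8  1.4] q [-0.11  0.6   0.2   1.6  -0.2   0.88  1.63]
tray pred riser [-5.5 -1.3  0. ]
```

Call:
{"api": "jog_arm", "payload": {"translation": [[0.5, -0.1, 0], [1, -0.1, 0], [1.5, -0.2, 0], [2, -0.2, 0], [2, -0.2, 0]], "turn": [0, 0, 0, 0, 0]}}

```text
clock: 24.25
position: [0.6769, -0.0612, 0.0057]
ee_rot: [0.06, 0.997, 0.02, 0.038]
ft_force: [-4.1, 0.8, 0.3]
grip_width: 0.992
```

Call:
{"api": "jog_arm", "payload": {"translation": [[0.5, -0.1, 0], [1, -0.1, 0], [1.5, -0.2, 0], [1.5, -0.2, 0]], "turn": [0, 0, 0, 0]}}

```text
clock: 24.58
position: [0.6781, -0.0613, 0.0057]
ee_rot: [0.06, 0.997, 0.02, 0.038]
ft_force: [-6.4, 0.5, 1.5]
grip_width: 0.997
```

Call:
{"api": "jog_arm", "payload": {"translation": [[0.5, -0.1, 0], [1, -0.1, 0], [1.5, -0.2, 0], [1.5, -0.2, 0]], "turn": [0, 0, 0, 0]}}

```text
clock: 24.92
position: [0.6782, -0.0613, 0.0056]
ee_rot: [0.06, 0.997, 0.02, 0.036]
ft_force: [-11.8, 0.7, 6.8]
grip_width: 0.99
```

Force rose to 12 N with no further travel, so the tray is at the panel. A small yaw wiggle under light push will seat both corners.

Call:
{"api": "jog_arm", "payload": {"translation": [[1, -0.1, 0.3], [1.5, -0.2, 0.5], [1.5, -0.2, 0.5], [1.5, -0.2, 0.5], [1.5, -0.2, 0.5], [1.5, -0.2, 0.5], [1.5, -0.2, 0.5]], "turn": [0.4, 0.8, 0.8, 0, -0.8, -0.8, 0]}}

```text
clock: 25.5
position: [0.6787, -0.0609, 0.0056]
ee_rot: [0.06, 0.997, 0.02, 0.035]
ft_force: [-11.4, 1.7, 2.7]
grip_width: 0.997
```

```bash
python3 -c "
from h import *
st();pred();print(manip.get_obs()['torque'])"
```

```text
t 25.5 pos [678.7 -60.9   5.6] yaw 173.0 toolz [ 0.073  0.036 -0.997] F [-11.4   1.7   2.7] q [-0.11  0.61  0.2   1.59 -0.2   0.89  1.63]
tray pred riser [-1.7 -0.8  0. ]
[ 0.24749011  2.20744693 -0.36291876]
```

Seated. Back straight off, then lift and look.

Call:
{"api": "jog_arm", "payload": {"translation": [[-2, 0.2, 0], [-6, 0.7, 0], [-14, 1.7, 0], [-28, 3.4, 0], [-45, 5.5, 5], [-60, 7, 25], [-75, 9, 55], [-90, 11, 90], [-105, 13, 125], [-120, 15, 155], [-130, 15, 170], [-130, 15, 170]], "turn": [0, 0, 0, 0, 0, 0, 0, 0, 0, 0, 0, 0]}}

```text
clock: 26.5
position: [0.5493, -0.0462, 0.1803]
ee_rot: [0.06, 0.997, 0.021, 0.039]
ft_force: [1.5, -0.4, 1.3]
grip_width: 0.992
```

Call:
{"api": "jog_arm", "payload": {"translation": [[-10, 0, 10], [-20, 0, 20], [-30, 0, 30], [-40, 0, 35], [-50, 0, 40], [-55, 0, 40], [-55, 0, 40]], "turn": [0, 0, 0, 0, 0, 0, 0]}}

```text
clock: 27.08
position: [0.4938, -0.0462, 0.22]
ee_rot: [0.061, 0.997, 0.021, 0.039]
ft_force: [-0.0, -0.1, -0.9]
grip_width: 0.993
```

Run:
```python
from h import *
st();s,d=manip.camera("scene"),manip.camera("side")
th=np.radians(-7);out=[]
for p,(c0,r0) in((s,(130,130)),(d,(190,130))):
    I=np.array(p["frame"])[r0:r0+140,c0:c0+133,::-1]
    I=cv2.resize(I,None,fx=3,fy=3,interpolation=cv2.INTER_CUBIC)
    C=np.array([.7556,-.0696])-.005*np.array([np.cos(th),np.sin(th)])
    X=corners("tray",(C[0],C[1],th))[1::2][[0,1]]
    q=((proj(p,X)+.5-[c0,r0])*3).astype(int); cv2.circle(I,tuple(map(int,q[0])),3,(0,255,0),1);cv2.circle(I,tuple(map(int,q[1])),3,(0,255,0),1)
    out.append(I)
cv2.imwrite("pics/f10.png",np.hstack(out))
for n in("gallipot","clamp","lid","tray_near","speculum_mid"):
  for p in(s,d):
    for r in manip.pinpoint(p,n)[:1]: print(n,round(r["confidence"],2),np.round(ray(p,r["at"],Z[n])*1000,1))
```

```text
t 27.08 pos [493.8 -46.2 220. ] yaw 172.9 toolz [ 0.081  0.038 -0.996] F [-0.  -0.1 -0.9] q [-0.2  -0.01  0.23  1.88 -0.04  1.19  1.49]
gallipot 0.59 [ 776.9 -103.9   56. ]
gallipot 0.48 [771.4 -91.4  56. ]
clamp 0.53 [613.7 281.1   0. ]
clamp 0.86 [610.3 282.6   0. ]
lid 0.88 [ 543.1 -375.1    0. ]
lid 0.75 [ 549.6 -386.1    0. ]
tray_near 0.58 [684.3 -54.4  18. ]
speculum_mid 0.44 [742.5 -47.9  16. ]
```

View pics/f10.png

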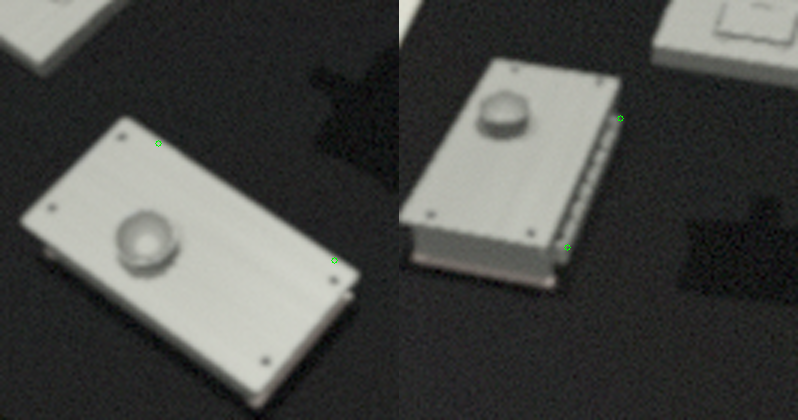

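The final view shows only the near rim standing out, parallel to the lip. The expected fully-home corners (side view, (620,118) and (567,247)) sit on the rim's ends, and the bowl, lid and clamp have not moved beyond the networks' scatter.

```bash
python3 -c "from h import *;print(manip.hand_in())"
```

```text
the job is handed in; nothing more can be done
None
```

The pin tray is in under the riser shelf, up against the back panel and square to it, and the job is handed in at about 27 s of the 58 s allowed.

I pushed the tray's left side with the open fingers to shift and square it. Then I pushed the near rim in along a gentle curve. It was never gripped or lifted. Push forces were mostly 2–7 N.

**Last checks:**
- **Fully home:** the tray stopped advancing when the push rose to about 12 N. A small yaw wiggle under light push then seated it.
- **Straight:** in the final side view the near rim stands out just in front of the lip and parallel to it. Its ends sit within a pixel or two of where a fully home tray should show.
- **Bystanders:** the bowl, lid and clamp show no movement beyond the networks' scatter of about 10–15 mm.

**Doubts:**
- **Stop position:** the arm's position put the tray about 3 mm farther in than my estimate of home. That is within my error on the shelf's position, and the force rise is the firmer evidence.
- **Speculum:** it was still lying in the tray in the clear views as the tray went under the deck. At the end the deck hides it, so I could not see it clearly; the network placed it in the tray only with low confidence (0.44).
- **Arm tilt:** early on, joint 7 came very near its limit (−2.593 of −2.6), which left the tool tilted about 5° for the rest of the job. I worked with that tilt.

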